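# Empty the charcoal mould onto the drying rack

## Robot

A 6-joint arm with a two-finger parallel gripper is mounted at the origin on the work surface. World frame = base frame: x ahead of the robot, y to its left, z up, the work surface at z = 0. Lengths are in m, angles in rad, forces in N, time in s.
With the tool pointing down it reaches from about 0.375 to 0.9 m from the base axis. Payload 3.1 kg.
Tool frame: the origin (TCP) lies on the centre line of the jaws, within the pads' length; the fingertips stand 19 mm ahead of it and the grasp point (between the pads) is the TCP; z points along the fingers, y is the line along which they close (so a half turn about z gives the same grasp; the last joint's range is limited). The gripper opens to 85 mm and grips with 20 to 120 N. Pads are 22 mm wide; open, the fingers measure 114 mm over their backs; the gripper's body (76 mm by 85 mm) begins 54 mm behind the grasp point. The pads swing forward as they close: fully open they stand 13 mm farther back than shut.
Start: joints at [-1.373, 0.527, 1.433, -0, 1.181, -0.178], TCP at [0.229, -0.581, 0.25] pointing down, gripper open.
Joint ranges: [-3.08, 3.08], [-0.75, 2.2], [0.22, 2.44], [-1.43, 4.57], [0, 2.65], [-2.85, 2.85]. Speed limits (rad/s): [2.79, 2.79, 3.14, 3.14, 3.14, 3.14].

## Interface

Orientations are given as a unit quaternion [x, y, z, w].
In Python, from station import manip, cams, sign_off gives the robot as it stands.
- The arm moves only by the tool carry_out, never from a script. Its argument "targets" is a list that holds one entry, the list of rows, each a list of 7 numbers: the shift along the tool's x, y, z in cm, then the turn, a rotation vector about the tool's x, y, z in degrees, then the finger opening in cm, from 0 to 8.54. A call has 1 to 12 rows; each row is the pose to reach, as a shift and turn from the pose commanded when the call began, along the tool's axes at that moment; what a row does not reach only later rows make up. A row lasts 1/12 s, in which the tool goes at most 41.7 mm and 7.16 degrees, less where a joint would pass 70% of its speed; a pose out of reach is approached as far as the arm can. A call with a gripper value outside its range is refused whole. The fingers move at their own pace and stop on an object; "force" is the grip in N (left out, the last holds). Time passes only in rows, so rows that repeat a pose let the fingers close. It gives the time, the measured TCP pose, the force, the opening and the grip force at its end, in the units of the state.
- manip.sense(): the state, without advancing time (a new reading comes with each control period).
- cams.snapshot(name): name is "scene" or "top"; returns the picture (420x560x3 uint8, red, green, blue); there is no depth.
- cams.camera_info(name): a dict with "K" (3x3 intrinsics, pixels), "k1" (the pictures are not rectified: a ray, as slopes to the right and down, at radius r is drawn at 1 + k1 r^2 times it, then the intrinsics apply), "T" (4x4, takes a point from camera to world coordinates). Camera axes: x right, y down, z forward; pixel columns grow to the right and rows downward; lengths in m; the calibration is good to about 2 mm. A picture is of the moment at which its call begins. camera_info takes no time and is no camera call.
- sign_off(): hands the job in; it is judged then, once.
The state is a dict: "t": time; "q": joint angles; "qd": joint speeds; "tau": joint torques, N m; "tcp_pos": TCP position; "tool_rot": TCP orientation; "force": force on the tool from outside, world axes, zero at the start; "ft_torque": the same for the moment, N m; "finger_gap": opening from 0.0 (shut) to 1.0 (fully open); "gripper_force": force on a finger pad.
Only numpy, scipy, OpenCV 4.12 (cv2) and the standard library are available. Lean on these libraries where they do the work, as an engineer would, in place of code of your own. Each camera call takes 0.05 s, during which the arm holds its last target. There are 200 camera calls.

## Task

Lift the two full-height charcoal briquettes out of the tipped mould and stand them upright on top of the drying rack, one at each end of the briquette already there, so that the three make one straight, neat row end to end with less than a finger's breadth (15 mm) between neighbours. Leave the short, badly filled piece in its cavity and the briquette on the rack where they are, and don't disturb the other things on the table. Set the briquettes down gently: they break if dropped.

Things in the scene. Friction and masses are not known exactly. Their poses are not given: they have to be found in the camera images.
- stand: Steel stand of the mould, fixed. Origin on the table under its centre; x horizontal, pointing from the mould's low edge to its high edge; y along the row of three cavities; z up. It carries an aluminium mould block 100 x 262 x 34 mm, tipped 25 degrees about y so that its open face looks up and towards -x (roughly towards the robot base).
- cavity_left (a point): Centre of the mouth of the cavity at stand y = +82 mm, on the mould's tipped top face. Its z axis is the cavity's own axis, 25 degrees from vertical, and points out of the cavity; x runs up the slope, y along the row. Each cavity is 46 (x) x 70 (y) mm, 18 mm deep, 2 mm wider than a briquette on every side.
- cavity_middle (a point): The same for the middle cavity (stand y = 0).
- cavity_right (a point): The same for the cavity at stand y = -82 mm.
- briquette_a: Full-height charcoal briquette, dark grey block 42 (x) x 66 (y) x 48 (z) mm, rounded edges, 0.12 kg, two small round dark marks on top. Origin at the centre of its underside, z towards its top. It starts in one of the cavities, tilted with the mould, standing 30 mm proud of the mould's face.
- briquette_b: A second briquette like briquette_a, in another cavity.
- briquette_c: A third briquette of the same kind and size that already stands upright on the rack; y is its 66 mm length, the direction of the row. Origin at the centre of its underside.
- short_piece: Badly filled piece in the remaining cavity: the same 42 x 66 mm outline but only 22 to 28 mm tall, so it stands only 4 to 10 mm proud of the mould's face. It stays there.
- rack: Two-level steel drying rack, fixed, 120 (x) x 300 (y) mm, 90 mm tall. Origin on the table under its centre, y along its length.
- rack_top (a point): Centre of the rack's flat top board, 90 mm above the table.
- cup: Paper-white drinking cup, 72 mm across, 85 mm tall; origin under its centre.
- sauce_bowl: Small white bowl, 80 mm across, 35 mm tall; origin under its centre.
- tamper: Steel hand tamper standing on its 52 mm foot, 92 mm tall; origin under its centre.
- tongs: Steel tongs lying flat, about 210 mm long and 30 mm wide, 12 mm high; origin under the middle, x axis along their length.
- brush: Hand brush lying on the table; x axis along its length.
Mind the look-alikes: they are no part of the job. Leave any green or purple look-alike of the briquette_a alone.

How it is judged:
By the outcome, as a careful person would: the job done as asked, in the order asked, and still so for the second after the job is handed in, with the robot touching nothing.
It also fails if it takes over 58 s, if anything falls off the work surface, if the arm or the gripper's body presses on something with over 40 N, if the wrist force passes 120 N, or if a joint passes its speed limit or range.

## Working session

There is one attempt and no reset: what is moved stays moved. The work goes in short steps, Python scripts to look and compute and a tool call to move; the robot and the scene stay as the last step left them, time stands still between calls to the robot, and variables do not carry over. Pictures are saved under pics/ and viewed, at most 10 in all, crops included, and the job is handed in when it is done.

Besides the shell and the picture viewer there is one more tool, called after "Call:" as name(argument=value, ...) on one line, values as JSON. carry_out: Moves the arm, as the interface text tells. Its arguments: {"type":"object","properties":{"targets":{"type":"array"},"force":{"type":"number"}},"required":["targets"]}

```bash
mkdir -p pics; ls
python3 - <<'E'
from station import manip,cams
import cv2,numpy as np
np.set_printoptions(precision=4,suppress=True)
for n in("scene","top"):
    im=cams.snapshot(n);cv2.imwrite(f"pics/{n}0.png",im[:,:,::-1]);i=cams.camera_info(n);print(n,i["K"],i["k1"],i["T"])
s=manip.sense();print(s["tcp_pos"],s["tool_rot"],s["finger_gap"],s["t"])
E
```

```text
pics
scene [[500.7614   0.     284.7148]
 [  0.     500.7614 201.7698]
 [  0.       0.       1.    ]] -0.07774849571845263 [[ 0.8371  0.3772 -0.3961  1.1754]
 [ 0.547  -0.5804  0.6032 -0.8854]
 [-0.0023 -0.7217 -0.6922  1.0759]
 [ 0.      0.      0.      1.    ]]
top [[539.3848   0.     287.4378]
 [  0.     539.3848 208.3284]
 [  0.       0.       1.    ]] -0.015174533153184833 [[-0.0019 -0.9838  0.1794  0.3231]
 [-0.9999  0.0045  0.014  -0.0203]
 [-0.0146 -0.1793 -0.9837  1.6113]
 [ 0.      0.      0.      1.    ]]
[ 0.2293 -0.5808  0.2494] [ 0.9824  0.1868 -0.     -0.001 ] 1.0011153470556964 0.1
```

View pics/scene0.png

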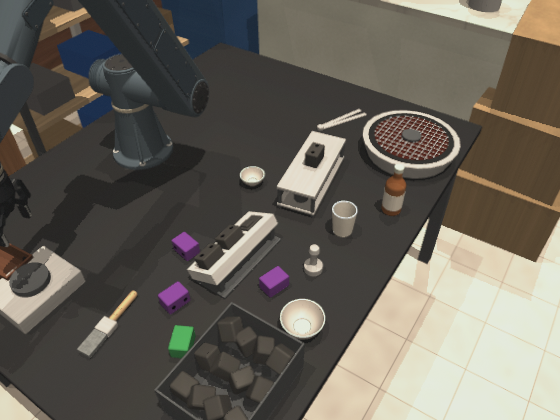

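View pics/top0.png

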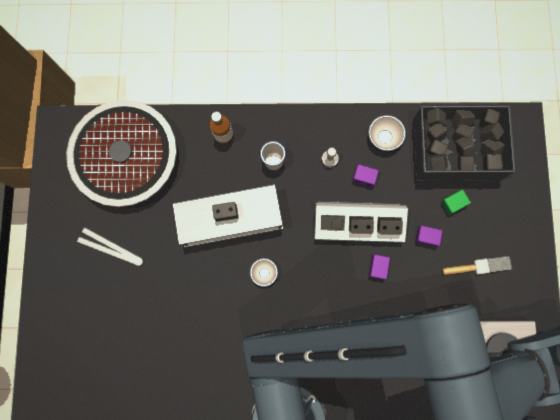

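The top view shows the mould at about (361,223), with pieces at (333,222), (361,225) and (390,226). The rack is at (228,216), with briquette_c at (225,211). The scene view shows the pieces at (208,257), (232,236) and (252,222). Possible mix-ups:
- The flat piece at top (333,222), which looks like the short one.
- Purple look-alikes at (366,176), (430,236) and (380,267).
- The green one at (457,202).
- The charcoal bin at (466,140).

I choose top (361,225) and (390,226), and will check them in a close crop.

Run:
```python
import cv2,numpy as np
t=cv2.imread("pics/top0.png");s=cv2.imread("pics/scene0.png")
f=lambda im,x,y,w,h:cv2.resize(im[y:y+h,x:x+w],(400,300),interpolation=cv2.INTER_CUBIC)
o=np.vstack([np.hstack([f(t,310,185,100,75),f(t,170,180,120,90)]),np.hstack([f(s,185,205,100,75),f(s,265,125,100,75)])])
cv2.imwrite("pics/crop0.png",o)
```

```text
(no output)
```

View pics/crop0.png

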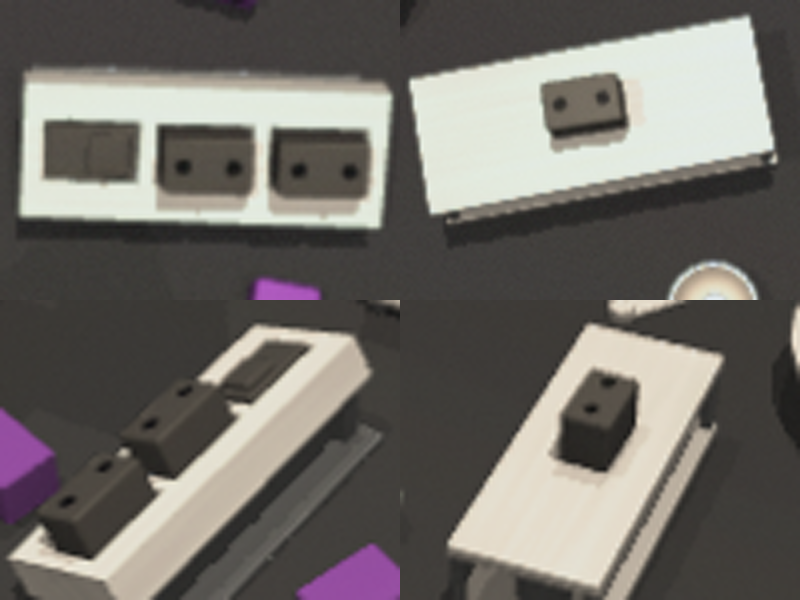

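The crop shows that the pieces at (361,225) and (390,226) stand tall and have two marks each, so they are briquettes a and b. The piece at (333,222) is flat, so it is the short one. Next I triangulate the marks and the corners.

```bash
cat > h.py <<'E'
import cv2,numpy as np
from station import manip,cams
from scipy.spatial.transform import Rotation as R
np.set_printoptions(precision=4,suppress=True)
I={n:cams.camera_info(n) for n in("scene","top")}
I={n:{k:np.array(v) for k,v in d.items()} for n,d in I.items()}
def ray(n,p):
    i=I[n];u=cv2.undistortPoints(np.array([[p]],float),i["K"],np.array([float(i["k1"]),0,0,0]))[0,0]
    d=i["T"][:3,:3]@[u[0],u[1],1];return i["T"][:3,3],d/np.linalg.norm(d)
def tri(ps,pt):
    (a,d),(b,e)=ray("scene",ps),ray("top",pt)
    s=np.linalg.lstsq(np.c_[d,-e],b-a,rcond=None)[0];x,y=a+s[0]*d,b+s[1]*e
    return (x+y)/2,np.linalg.norm(x-y)*1e3
def onz(n,p,z): a,d=ray(n,p);return a+d*(z-a[2])/d[2]
def dark(im,p,r=2.6):   # centroid of a dark mark
    g=cv2.cvtColor(im,cv2.COLOR_BGR2GRAY).astype(float);p=np.array(p,float)
    Y,X=np.mgrid[:g.shape[0],:g.shape[1]]
    for _ in range(3):
        m=np.hypot(X-p[0],Y-p[1])<r;w=np.clip(np.percentile(g[m],70)-g,0,None)*m
        p=np.array([(w*X).sum(),(w*Y).sum()])/w.sum()
    return p
def proj(n,P):
    i=I[n];T=np.linalg.inv(i["T"]);return cv2.projectPoints(np.array([P],float),cv2.Rodrigues(T[:3,:3])[0],T[:3,3],i["K"],np.array([float(i["k1"]),0,0,0]))[0][0,0]
E
python3 - <<'E'
from h import *
s=cv2.imread("pics/scene0.png");t=cv2.imread("pics/top0.png")
M={"mid1":((231,227.5),(355.75,226.75)),"mid2":((222.25,236),(368.5,227)),"r1":((211.25,246.5),(384.5,227.75)),"r2":((201.75,255),(397.5,228)),
"c1":((317.25,145.5),(218,211.2)),"c2":((312.75,152),(230.6,209.4))}
for k,(a,b) in M.items():
    for f in(0,1):
        a2,b2=(dark(s,a),dark(t,b)) if f else (a,b)
        x,e=tri(a2,b2);print(k,a2,b2,x,"res%.1f"%e)
g=[cv2.inRange(im,(140,140,140),(255,255,255)) for im in(s,t)]
for n,m,seed in(("scene",g[0],[(300,160),(225,262)]),("top",g[1],[(190,220),(361,205)])):
    for sd in seed:
        cs,_=cv2.findContours(m,cv2.RETR_EXTERNAL,cv2.CHAIN_APPROX_NONE)
        c=[c for c in cs if cv2.contourArea(c)>500 and abs(cv2.pointPolygonTest(c,sd,True))<40]
        c=min(c,key=lambda c:np.linalg.norm(c.mean(0)[0]-sd))
        print(n,sd,cv2.contourArea(c),cv2.approxPolyDP(c,3,True)[:,0].tolist())
E
```

```text
mid1 (231, 227.5) (355.75, 226.75) [ 0.5462 -0.1921  0.0933] res1.0
mid1 [230.7504 227.3689] [355.3322 226.2329] [ 0.5467 -0.1918  0.094 ] res1.4
mid2 (222.25, 236) (368.5, 227) [ 0.5453 -0.2286  0.0923] res0.4
mid2 [222.0878 235.5051] [367.987  226.6016] [ 0.5455 -0.2277  0.0938] res1.6
r1 (211.25, 246.5) (384.5, 227.75) [ 0.5434 -0.2735  0.0919] res1.7
r1 [210.7506 246.1937] [384.2623 227.1649] [ 0.5438 -0.2736  0.0937] res1.1
r2 (201.75, 255) (397.5, 228) [ 0.5422 -0.3101  0.0933] res1.4
r2 [201.3743 254.8798] [397.0114 227.5286] [ 0.5425 -0.3097  0.0939] res1.4
c1 (317.25, 145.5) (218, 211.2) [0.5853 0.1944 0.1379] res2.0
c1 [316.4906 145.2044] [217.4277 210.756 ] [0.5847 0.1946 0.1393] res2.0
c2 (312.75, 152) (230.6, 209.4) [0.5902 0.1594 0.1378] res1.9
c2 [312.3588 151.7162] [230.2911 208.8206] [0.5905 0.1592 0.1395] res0.9
scene (300, 160) 2270.5 [[344, 139], [312, 131], [277, 186], [314, 196]]
scene (225, 262) 1470.0 [[273, 215], [249, 211], [235, 224], [251, 214], [263, 217], [243, 231], [245, 234], [229, 250], [222, 249], [225, 253], [208, 270], [198, 268], [195, 262], [188, 269], [210, 274], [216, 284], [276, 224]]
top (190, 220) 4143.5 [[274, 185], [173, 204], [179, 243], [281, 224]]
top (361, 205) 3132.0 [[316, 206], [315, 238], [404, 241], [405, 206]]
```

```bash
cat >> h.py <<'E'
th=np.radians(-2.05);sx=np.array([np.cos(th),np.sin(th),0]);sy=np.array([-np.sin(th),np.cos(th),0]);z=np.array([0,0,1.])
c25,s25=np.cos(np.radians(25)),np.sin(np.radians(25))
U=-s25*sx+c25*z;E_=c25*sx+s25*z
RG=np.c_[sy,E_,-U]
TM=np.array([.5461,-.2098,.0939]);TR=np.array([.5431,-.2917,.0938])
def down(yaw): # tool x = along row
    y=np.array([-np.sin(yaw),np.cos(yaw),0]);x=np.array([np.cos(yaw),np.sin(yaw),0]);return np.c_[y,x,-z]
def go(p,Rm,p0=None,R0=None):
    s=manip.sense();p0=s["tcp_pos"] if p0 is None else p0;R0=R.from_quat(s["tool_rot"]).as_matrix() if R0 is None else R0
    print("row",np.round(R0.T@(np.array(p)-p0)*100,2),np.round(np.degrees(R.from_matrix(R0.T@Rm).as_rotvec()),1),"t",s["t"])
E
python3 - <<'E'
from h import *
t=cv2.imread("pics/top0.png");s=cv2.imread("pics/scene0.png")
S=[(344,139),(312,131),(277,186),(314,196)];T=[(274,185),(173,204),(179,243),(281,224)]
# rack corners: top order far-right,far-left,near-left,near-right
for a,b in zip([(344,139),(312,131),(277,186),(314,196)],[(173,204),(179,243),(281,224),(274,185)]): print("rack",*tri(a,b))
P=np.array([onz("top",p,.09)[:2] for p in T]);print(P,P.mean(0),[np.degrees(np.arctan2(*(-(a-b)*[1,-1]))) for a,b in((P[1],P[0]),(P[2],P[3]))])
for a,b in zip([(249,211),(188,269)],[(315,238),(404,241)]): print("mould low",*tri(a,b))
for a,b in zip([(276,220),(212,277)],[(316,206),(405,206)]): print("mould high",*tri(a,b))
# c: dark contour in top view on the white board
m=cv2.inRange(cv2.cvtColor(t,cv2.COLOR_BGR2GRAY),0,120)[195:230,205:250]
cs=max([c for c in cv2.findContours(m,cv2.RETR_EXTERNAL,cv2.CHAIN_APPROX_NONE)[0] if cv2.pointPolygonTest(c,(20,16),False)>=0],key=cv2.contourArea)
g=cv2.cvtColor(t,cv2.COLOR_BGR2GRAY).astype(float)
E=[]   # far long edge (subpixel threshold down the columns), top face height
for x in range(216,233):
    col=g[198:211,x];k=np.where(col<120)[0][0];E.append((x,198+k-1+(col[k-1]-120)/(col[k-1]-col[k])))
E=np.array([onz("top",p,.139)[:2] for p in E]);k=np.polyfit(E[:,1],E[:,0],1);print("c far edge yaw",np.degrees(np.arctan(-k[0])),"resid",(E[:,0]-np.polyval(k,E[:,1])).std())
print("edge dist to c centre",(np.polyval(k,.1769)-.5876)*np.cos(np.arctan(k[0])))
go(TR+.09*U,RG)
E
```

```text
rack [0.613  0.3299 0.0904] 3.8518690787509753
rack [0.5013 0.3097 0.0902] 0.9436771723577297
rack [0.5549 0.0195 0.0883] 1.1590416589639811
rack [0.669 0.04  0.09 ] 0.4546564375314241
[[0.6692 0.0401]
 [0.6147 0.3313]
 [0.5017 0.31  ]
 [0.5551 0.0198]] [0.5852 0.1753] [np.float64(10.608633704424227), np.float64(10.438043050814521)]
mould low [ 0.5203 -0.078   0.0467] 0.6809155680847053
mould low [ 0.5108 -0.3374  0.0432] 0.704551203065032
mould high [ 0.614  -0.0799  0.0628] 5.183618370731286
mould high [ 0.6047 -0.3401  0.08  ] 8.193131449442568
c far edge yaw 8.33565299038546 resid 0.0005619056657478575
edge dist to c centre 0.018350562232671057
row [ 36.31 -16.88   7.45] [-22.2  14.4 -65.3] t 0.1
```

Call:
carry_out(targets=[[[36.3,-16.9,7.4,-22.2,14.4,-65.3,8.5],[36.3,-16.9,7.4,-22.2,14.4,-65.3,8.5],[36.3,-16.9,7.4,-22.2,14.4,-65.3,8.5],[36.3,-16.9,7.4,-22.2,14.4,-65.3,8.5],[36.3,-16.9,7.4,-22.2,14.4,-65.3,8.5],[36.3,-16.9,7.4,-22.2,14.4,-65.3,8.5],[36.3,-16.9,7.4,-22.2,14.4,-65.3,8.5],[36.3,-16.9,7.4,-22.2,14.4,-65.3,8.5],[36.3,-16.9,7.4,-22.2,14.4,-65.3,8.5],[36.3,-16.9,7.4,-22.2,14.4,-65.3,8.5],[36.3,-16.9,7.4,-22.2,14.4,-65.3,8.5],[36.3,-16.9,7.4,-22.2,14.4,-65.3,8.5]]], force=30)

```text
t: 1.1
tcp_pos: [0.5052, -0.2893, 0.1754]
tool_rot: [0.702, 0.678, 0.15, 0.155]
force: [0.1, -0.7, -0.1]
finger_gap: 0.993
gripper_force: 0.0
```

Run:
```python
from h import *
go(TR-.005*U,RG)
im=cams.snapshot("scene")[:,:,::-1];cv2.imwrite("pics/s1.png",cv2.resize(im[150:320,120:347],(800,600),interpolation=cv2.INTER_CUBIC))
```

```text
row [-0.11  0.01  9.5 ] [-0.1 -0.   0.1] t 1.1
```

View pics/s1.png

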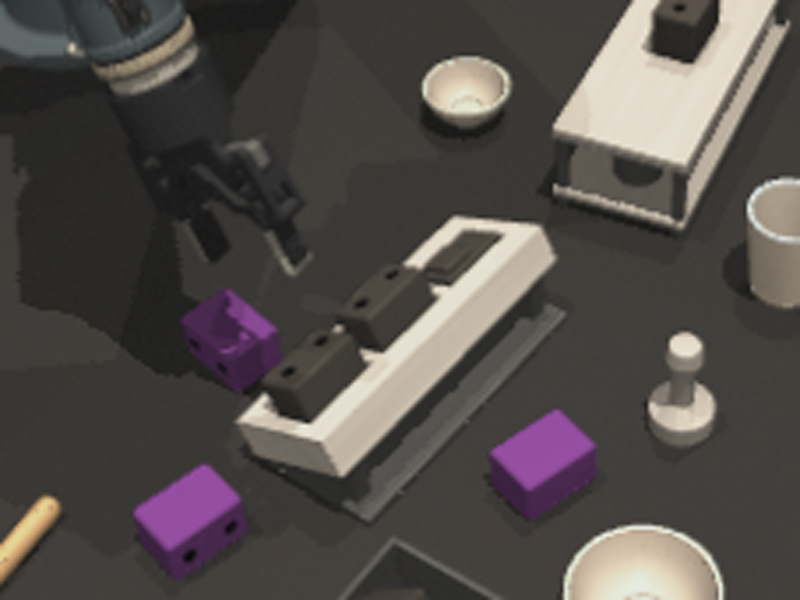

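The gripper (crop 245,230) hangs squarely above the right briquette (crop 315,365). I check the clearance to the purple block at top (380,267) before descending.

Run:
```python
from h import *
t=cv2.imread("pics/top0.png");m=cv2.inRange(cv2.cvtColor(t,cv2.COLOR_BGR2HSV),(130,80,40),(165,255,255))
for c in cv2.findContours(m,cv2.RETR_EXTERNAL,cv2.CHAIN_APPROX_NONE)[0]:
    if cv2.contourArea(c)>80: P=np.array([onz("top",p[0],.045) for p in c]);print(P.min(0)[:2],P.max(0)[:2])
for z_ in(0,-.019): print("low finger back",TR-.005*U-.057*E_+z_*U)
```

```text
[ 0.4007 -0.2921] [ 0.4728 -0.2327]
[ 0.4954 -0.4493] [ 0.5573 -0.3721]
[ 0.6749 -0.2685] [ 0.7425 -0.1932]
low finger back [ 0.4936 -0.2899  0.0652]
low finger back [ 0.5016 -0.2902  0.048 ]
```

Call:
carry_out(targets=[[[-0.1,0,3,0,0,0,8.5],[-0.1,0,6,0,0,0,8.5],[-0.1,0,7.5,0,0,0,8.5],[-0.1,0,8.5,0,0,0,8.5],[-0.1,0,9.2,0,0,0,8.5],[-0.1,0,9.5,0,0,0,8.5],[-0.1,0,9.5,0,0,0,8.5]]])

```text
t: 1.73
tcp_pos: [0.5451, -0.2943, 0.0903]
tool_rot: [0.703, 0.677, 0.15, 0.157]
force: [0.2, -0.9, 0.7]
finger_gap: 0.992
gripper_force: 0.0
```

Call:
carry_out(targets=[[[0,0,0,0,0,0,3.5],[0,0,0,0,0,0,3.5],[0,0,0,0,0,0,3.5],[0,0,0,0,0,0,3.5],[0,0,0,0,0,0,3.5],[0,0,0,0,0,0,3.5],[0,0,0,0,0,0,3.5],[0,0,0,0,0,0,3.5]]])

```text
t: 2.4
tcp_pos: [0.5451, -0.2938, 0.0911]
tool_rot: [0.702, 0.678, 0.15, 0.157]
force: [-3.7, -0.5, 5.6]
finger_gap: 0.487
gripper_force: 32.1
```

Call:
carry_out(targets=[[[0,0,-0.5,0,0,0,3.5],[0,0,-1.2,0,0,0,3.5],[0,0,-2.5,0,0,0,3.5],[0,0,-4.5,0,0,0,3.5],[0,0,-7,0,0,0,3.5],[0,0,-9,0,0,0,3.5],[0,0,-9,0,0,0,3.5]]])

```text
t: 2.98
tcp_pos: [0.5068, -0.2927, 0.1751]
tool_rot: [0.702, 0.678, 0.149, 0.159]
force: [-0.5, -0.4, -1.6]
finger_gap: 0.481
gripper_force: 31.3
```

```bash
cat >> h.py <<'E'
C=np.array([.5876,.1769,.139]);yw=np.radians(9.0);row=np.array([-np.sin(yw),np.cos(yw),0])
E
python3 - <<'E'
from h import *
print(manip.sense()["finger_gap"],manip.sense()["gripper_force"])
# place r at -y end: gap 6 mm; tcp 5mm below top, briquette +2 mm along row from tcp
p=C-(.072+.002)*row;p[2]=.133
go(p+[0,0,.10],down(yw))
E
```

```text
0.4809979428868224 31.271106004714966
row [39.93  9.59 -2.13] [ 25.1   2.7 -10.9] t 2.9833
```

Call:
carry_out(targets=[[[3,0.7,-1.5,4,0.4,-1.5,3.5],[6.5,1.5,-2,8,0.9,-3,3.5],[10,2.5,-2.1,12,1.3,-5,3.5],[14,3.4,-2.1,16,1.7,-7,3.5],[18,4.3,-2.1,20,2.1,-8.5,3.5],[22,5.3,-2.1,23,2.5,-10,3.5],[26,6.2,-2.1,25.1,2.7,-10.9,3.5],[30,7.2,-2.1,25.1,2.7,-10.9,3.5],[34,8.2,-2.1,25.1,2.7,-10.9,3.5],[37.5,9,-2.1,25.1,2.7,-10.9,3.5],[39.9,9.6,-2.1,25.1,2.7,-10.9,3.5],[39.9,9.6,-2.1,25.1,2.7,-10.9,3.5]]])

```text
t: 3.98
tcp_pos: [0.6005, 0.1096, 0.2303]
tool_rot: [0.647, 0.763, 0.002, -0.003]
force: [-0.3, 0.2, -0.6]
finger_gap: 0.487
gripper_force: 31.3
```

Call:
carry_out(targets=[[[0,0,0,0,0,0,3.5],[0,0,0,0,0,0,3.5]]])

```text
t: 4.15
tcp_pos: [0.599, 0.1039, 0.2297]
tool_rot: [0.649, 0.761, -0.001, -0.003]
force: [-0.2, -1.4, -2.1]
finger_gap: 0.488
gripper_force: 31.3
```

Run:
```python
from h import *
s=manip.sense();print(s["tcp_pos"],s["finger_gap"],s["force"])
p=C-(.072+.002)*row;p[2]=.133
go(p,down(yw))
a=cams.snapshot("scene")[:,:,::-1];b=cams.snapshot("top")[:,:,::-1]
cv2.imwrite("pics/s2.png",np.hstack([cv2.resize(a[80:220,235:365],(400,431),interpolation=2),cv2.resize(b[165:273,170:270],(400,431),interpolation=2)]))
```

```text
[0.599  0.1039 0.2297] 0.4875995034689316 [-0.217  -1.3977 -2.1379]
row [-0.05  0.06  9.67] [-0.3 -0.2  0.1] t 4.15
```

View pics/s2.png

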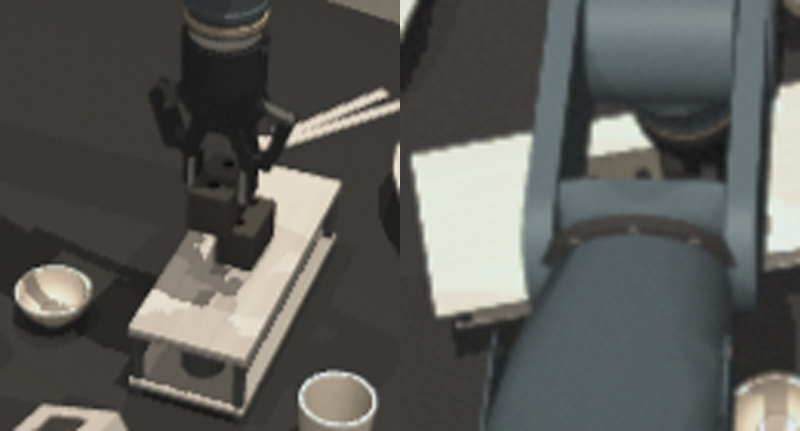

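The held briquette (picture at 212,210) hangs upright on its side of c (245,240). I lower it towards an expected touch at TCP z of about 0.135.

Call:
carry_out(targets=[[[0,0,2.5,0,0,0,3.5],[0,0,5,0,0,0,3.5],[0,0,7,0,0,0,3.5],[0,0,8,0,0,0,3.5],[0,0,8.6,-0.3,-0.2,0,3.5],[0,0,9,-0.3,-0.2,0,3.5],[0,0,9,-0.3,-0.2,0,3.5],[0,0,9,-0.3,-0.2,0,3.5]]])

```text
t: 4.92
tcp_pos: [0.6001, 0.104, 0.1416]
tool_rot: [0.649, 0.761, 0.001, 0.002]
force: [-1.3, -0.5, -1.4]
finger_gap: 0.479
gripper_force: 31.3
```

Call:
carry_out(targets=[[[0,0,0.1,0,0,0,3.5],[0,0,0.2,0,0,0,3.5],[0,0,0.2,0,0,0,3.5],[0,0,0.2,0,0,0,3.5]]])

```text
t: 5.25
tcp_pos: [0.5996, 0.1043, 0.1392]
tool_rot: [0.649, 0.761, 0.001, 0.001]
force: [0.0, 0.8, -2.1]
finger_gap: 0.484
gripper_force: 31.3
```

Call:
carry_out(targets=[[[0,0,0.1,0,0,0,3.5],[0,0,0.2,0,0,0,3.5],[0,0,0.2,0,0,0,3.5],[0,0,0.2,0,0,0,3.5]]])

```text
t: 5.58
tcp_pos: [0.5993, 0.1043, 0.1366]
tool_rot: [0.649, 0.761, 0.001, 0.001]
force: [0.3, 0.7, -1.6]
finger_gap: 0.483
gripper_force: 31.3
```

Call:
carry_out(targets=[[[0,0,0.1,0,0,0,3.5],[0,0,0.1,0,0,0,3.5],[0,0,0.1,0,0,0,3.5]]])

```text
t: 5.83
tcp_pos: [0.5994, 0.1042, 0.1356]
tool_rot: [0.649, 0.761, 0.001, 0.001]
force: [-0.2, -0.8, -1.7]
finger_gap: 0.486
gripper_force: 31.3
```

Call:
carry_out(targets=[[[0,0,0.1,0,0,0,3.5],[0,0,0.1,0,0,0,3.5],[0,0,0.1,0,0,0,3.5]]])

```text
t: 6.08
tcp_pos: [0.5995, 0.1043, 0.1354]
tool_rot: [0.649, 0.761, 0.001, 0.001]
force: [-1.5, 0.3, 3.8]
finger_gap: 0.488
gripper_force: 32.0
```

Call:
carry_out(targets=[[[0,0,0.1,0,0,0,3.5],[0,0,0.1,0,0,0,3.5],[0,0,0.1,0,0,0,3.5]]])

```text
t: 6.33
tcp_pos: [0.5995, 0.1043, 0.1354]
tool_rot: [0.649, 0.761, 0.001, 0.001]
force: [-3.0, 0.5, 9.7]
finger_gap: 0.488
gripper_force: 32.7
```

Contact is confirmed at TCP z of 0.1354. I release and back off.

Call:
carry_out(targets=[[[0,0,-0.1,0,0,0,4.2],[0,0,-0.1,0,0,0,5],[0,0,-0.1,0,0,0,7],[0,0,-0.1,0,0,0,8.5],[0,0,-0.1,0,0,0,8.5],[0,0,-0.1,0,0,0,8.5],[0,0,-1,0,0,0,8.5],[0,0,-3,0,0,0,8.5],[0,0,-6,0,0,0,8.5],[0,0,-10,0,0,0,8.5],[0,0,-10,0,0,0,8.5]]])

```text
t: 7.25
tcp_pos: [0.6039, 0.1043, 0.242]
tool_rot: [0.649, 0.761, 0.006, 0.007]
force: [1.7, -0.2, 0.5]
finger_gap: 0.993
gripper_force: 0.0
```

Run:
```python
from h import *
go(TM+.09*U,RG)
```

```text
row [-29.36 -14.51   6.48] [-23.9  -2.4  10.9] t 7.25
```

Call:
carry_out(targets=[[[-3,-1.2,0,0,0,0,8.5],[-6,-2.5,0.5,-4,0,2,8.5],[-10,-4.5,1.5,-8,-0.8,4,8.5],[-14,-6.5,2.5,-12,-1.2,6,8.5],[-18,-8.5,3.5,-16,-1.6,8,8.5],[-21.5,-10.5,4.5,-20,-2,9,8.5],[-25,-12.5,5.5,-23.9,-2.4,10.9,8.5],[-28,-14,6.2,-23.9,-2.4,10.9,8.5],[-29.4,-14.5,6.5,-23.9,-2.4,10.9,8.5],[-29.4,-14.5,6.5,-23.9,-2.4,10.9,8.5],[-29.4,-14.5,6.5,-23.9,-2.4,10.9,8.5],[-29.4,-14.5,6.5,-23.9,-2.4,10.9,8.5]]])

```text
t: 8.25
tcp_pos: [0.5023, -0.2099, 0.1687]
tool_rot: [0.704, 0.678, 0.145, 0.151]
force: [0.6, 0.2, 0.9]
finger_gap: 0.993
gripper_force: 0.0
```

Call:
carry_out(targets=[[[0,0,0,0,0,0,8.5],[0,0,0,0,0,0,8.5]]])

```text
t: 8.42
tcp_pos: [0.5027, -0.2076, 0.1689]
tool_rot: [0.703, 0.68, 0.145, 0.151]
force: [0.1, -0.1, -0.8]
finger_gap: 0.995
gripper_force: 0.0
```

Run:
```python
from h import *
go(TM-.005*U,RG)
a=cams.snapshot("scene")[:,:,::-1];b=cams.snapshot("top")[:,:,::-1]
cv2.imwrite("pics/sfull.png",a);cv2.imwrite("pics/tfull.png",b)
cv2.imwrite("pics/s3.png",np.hstack([cv2.resize(a[120:260,205:335],(400,431),interpolation=2),cv2.resize(b[165:273,170:270],(400,431),interpolation=2)]))
```

```text
row [-0.07  0.9   9.12] [-0.8 -0.   0.2] t 8.4167
```

View pics/s3.png

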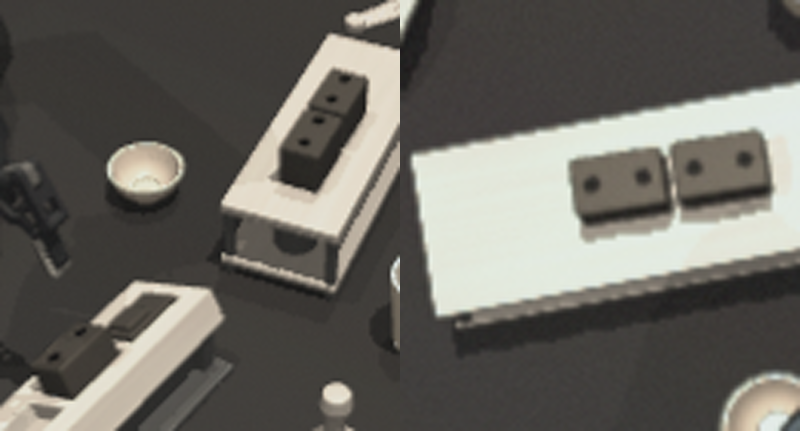

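The rack now shows c with marks at top crop (592,184) and (643,177). The new briquette has marks at (695,168) and (745,159), in line with c and with a small gap. I go on with the middle briquette and refine the row line while I do.

Call:
carry_out(targets=[[[-0.1,0.9,2.5,-0.8,0,0.2,8.5],[-0.1,0.9,5.5,-0.8,0,0.2,8.5],[-0.1,0.9,7.2,-0.8,0,0.2,8.5],[-0.1,0.9,8.2,-0.8,0,0.2,8.5],[-0.1,0.9,8.8,-0.8,0,0.2,8.5],[-0.1,0.9,9,-0.8,0,0.2,8.5],[-0.1,0.9,9,-0.8,0,0.2,8.5]]])

```text
t: 9.1
tcp_pos: [0.5476, -0.2109, 0.0899]
tool_rot: [0.703, 0.677, 0.15, 0.155]
force: [0.9, 0.6, -0.6]
finger_gap: 0.992
gripper_force: 0.0
```

Call:
carry_out(targets=[[[0,0,0,0,0,0,3.5],[0,0,0,0,0,0,3.5],[0,0,0,0,0,0,3.5],[0,0,0,0,0,0,3.5],[0,0,0,0,0,0,3.5],[0,0,0,0,0,0,3.5],[0,0,0,0,0,0,3.5],[0,0,0,0,0,0,3.5]]])

```text
t: 9.77
tcp_pos: [0.5474, -0.2118, 0.0908]
tool_rot: [0.704, 0.677, 0.15, 0.156]
force: [-2.6, 1.1, 6.4]
finger_gap: 0.485
gripper_force: 31.9
```

Run:
```python
from h import *
s=manip.sense();print("along",(TM-s["tcp_pos"])@sy,"below top",(TM-s["tcp_pos"])@U,s["tcp_pos"])
t=cv2.imread("pics/tfull.png");P=np.array([onz("top",dark(t,p),.1385)[:2] for p in((218,211.1),(230.7,209.4),(243.7,207),(256.2,204.9))])
print(P)
for a,b in((0,1),(2,3)): d=P[a]-P[b];print(np.degrees(np.arctan2(-d[0],d[1])))
d=P[:2].mean(0)-P[2:].mean(0);print("centres",np.linalg.norm(d),np.degrees(np.arctan2(-d[0],d[1])))
```

```text
along 0.001975091683556247 below top 0.003369635263752138 [ 0.5474 -0.2118  0.0908]
[[0.5856 0.1953]
 [0.591  0.1595]
 [0.5973 0.1242]
 [0.6032 0.0891]]
8.53520164959235
9.609556642781364
centres 0.07175177520885719 9.540145500572057
```

Call:
carry_out(targets=[[[0,0,-0.5,0,0,0,3.5],[0,0,-1.2,0,0,0,3.5],[0,0,-2.5,0,0,0,3.5],[0,0,-4.5,0,0,0,3.5],[0,0,-7,0,0,0,3.5],[0,0,-9,0,0,0,3.5],[0,0,-9,0,0,0,3.5]]])

```text
t: 10.35
tcp_pos: [0.5088, -0.2104, 0.1743]
tool_rot: [0.703, 0.677, 0.15, 0.157]
force: [0.1, 0.2, -1.2]
finger_gap: 0.485
gripper_force: 31.1
```

Run:
```python
from h import *
go([.5758,.2461,.235],down(yw))
```

```text
row [45.87  7.07 -3.51] [ 25.    2.6 -11. ] t 10.35
```

Call:
carry_out(targets=[[[3,0.5,-2.5,3,0.3,-1.5,3.5],[7,1.5,-3.5,7,0.8,-3,3.5],[11,2.4,-4,11,1.2,-5,3.5],[15,3.2,-4,15,1.6,-6.5,3.5],[19,4,-4,18,2,-8,3.5],[23,4.8,-4,22,2.4,-10,3.5],[27,5.5,-4,25,2.6,-11,3.5],[31,6,-3.8,25,2.6,-11,3.5],[35,6.5,-3.6,25,2.6,-11,3.5],[39,6.8,-3.5,25,2.6,-11,3.5],[43,7,-3.5,25,2.6,-11,3.5],[45.9,7.1,-3.5,25,2.6,-11,3.5]]])

```text
t: 11.35
tcp_pos: [0.5759, 0.2438, 0.2319]
tool_rot: [0.649, 0.761, -0.0, -0.003]
force: [1.0, -0.1, -0.9]
finger_gap: 0.486
gripper_force: 31.3
```

Call:
carry_out(targets=[[[0,0,0,0,0,0,3.5],[0,0,0,0,0,0,3.5],[0,0,0,0,0,0,3.5]]])

```text
t: 11.6
tcp_pos: [0.5755, 0.2415, 0.2319]
tool_rot: [0.649, 0.761, -0.001, -0.003]
force: [1.0, -0.3, -2.0]
finger_gap: 0.486
gripper_force: 31.3
```

Run:
```python
from h import *
print(manip.sense()["tcp_pos"])
go([.5758,.2461,.141],down(yw))
```

```text
[0.5755 0.2415 0.2319]
row [0.42 0.15 9.09] [-0.3 -0.2  0.1] t 11.6
```

Call:
carry_out(targets=[[[0.4,0.1,0,-0.3,-0.2,0,3.5],[0.4,0.1,0,-0.3,-0.2,0,3.5],[0.4,0.1,2.5,-0.3,-0.2,0,3.5],[0.4,0.1,5,-0.3,-0.2,0,3.5],[0.4,0.1,6,-0.3,-0.2,0,3.5],[0.4,0.1,6,-0.3,-0.2,0,3.5],[0.4,0.1,6,-0.3,-0.2,0,3.5]]])

```text
t: 12.18
tcp_pos: [0.5766, 0.245, 0.1732]
tool_rot: [0.65, 0.76, 0.001, 0.001]
force: [0.0, -0.3, -0.9]
finger_gap: 0.487
gripper_force: 31.3
```

Run:
```python
from h import *
print(manip.sense()["tcp_pos"])
go([.5758,.2461,.139],down(yw))
```

```text
[0.5766 0.245  0.1732]
row [ 0.12 -0.07  3.42] [ 0.1  0.  -0.1] t 12.1833
```

Call:
carry_out(targets=[[[0.1,-0.1,1,0,0,0,3.5],[0.1,-0.1,2,0,0,0,3.5],[0.1,-0.1,2.8,0,0,0,3.5],[0.1,-0.1,3.2,0,0,0,3.5],[0.1,-0.1,3.4,0,0,0,3.5],[0.1,-0.1,3.5,0,0,0,3.5],[0.1,-0.1,3.5,0,0,0,3.5],[0.1,-0.1,3.5,0,0,0,3.5]]])

```text
t: 12.85
tcp_pos: [0.5757, 0.2467, 0.1386]
tool_rot: [0.649, 0.76, 0.001, 0.001]
force: [-0.2, -1.1, -2.2]
finger_gap: 0.488
gripper_force: 31.4
```

Call:
carry_out(targets=[[[0,0,0.1,0,0,0,3.5],[0,0,0.2,0,0,0,3.5],[0,0,0.2,0,0,0,3.5],[0,0,0.2,0,0,0,3.5]]])

```text
t: 13.18
tcp_pos: [0.5755, 0.2466, 0.1364]
tool_rot: [0.649, 0.76, 0.001, 0.001]
force: [-0.5, -0.6, -1.0]
finger_gap: 0.484
gripper_force: 31.4
```

Call:
carry_out(targets=[[[0,0,0.1,0,0,0,3.5],[0,0,0.1,0,0,0,3.5],[0,0,0.1,0,0,0,3.5]]])

```text
t: 13.43
tcp_pos: [0.5756, 0.2467, 0.1355]
tool_rot: [0.649, 0.76, 0.001, 0.001]
force: [-0.4, 0.1, -0.5]
finger_gap: 0.481
gripper_force: 31.4
```

Call:
carry_out(targets=[[[0,0,0.1,0,0,0,3.5],[0,0,0.1,0,0,0,3.5],[0,0,0.1,0,0,0,3.5]]])

```text
t: 13.68
tcp_pos: [0.5756, 0.2467, 0.1355]
tool_rot: [0.649, 0.76, 0.001, 0.001]
force: [-1.0, -1.2, 4.9]
finger_gap: 0.483
gripper_force: 32.1
```

Contact. I release, raise the arm and swing it clear of the view.

Call:
carry_out(targets=[[[0,0,0,0,0,0,4.2],[0,0,0,0,0,0,5],[0,0,0,0,0,0,7],[0,0,0,0,0,0,8.5],[0,0,0,0,0,0,8.5],[0,0,0,0,0,0,8.5],[0,0,-1,0,0,0,8.5],[0,0,-3,0,0,0,8.5],[0,0,-6,0,0,0,8.5],[0,0,-10,0,0,0,8.5],[0,0,-13,0,0,0,8.5]]])

```text
t: 14.6
tcp_pos: [0.5755, 0.2467, 0.2674]
tool_rot: [0.649, 0.76, 0.002, 0.002]
force: [0.6, 0.2, 0.1]
finger_gap: 0.996
gripper_force: 0.0
```

Call:
carry_out(targets=[[[-3,-1,0,0,0,0,8.5],[-7,-2.5,0,0,0,0,8.5],[-11,-4,0,0,0,0,8.5],[-15,-5.5,0,0,0,0,8.5],[-19,-7,0,0,0,0,8.5],[-23,-8,0,0,0,0,8.5],[-27,-9,0,0,0,0,8.5],[-31,-9,0,0,0,0,8.5],[-35,-9,0,0,0,0,8.5],[-38,-9,0,0,0,0,8.5],[-40,-9,0,0,0,0,8.5],[-40,-9,0,0,0,0,8.5]]])

```text
t: 15.6
tcp_pos: [0.5499, -0.1675, 0.265]
tool_rot: [0.651, 0.759, 0.001, 0.003]
force: [0.5, 0.1, 0.0]
finger_gap: 0.993
gripper_force: 0.0
```

Run:
```python
from h import *
a=cams.snapshot("scene")[:,:,::-1];b=cams.snapshot("top")[:,:,::-1]
cv2.imwrite("pics/sf.png",a);cv2.imwrite("pics/tf.png",b)
cv2.imwrite("pics/s4.png",np.hstack([cv2.resize(a[110:250,215:345],(400,431),interpolation=2),cv2.resize(b[165:273,170:270],(400,431),interpolation=2)]))
s=manip.sense();print(s["t"],s["tcp_pos"])
```

```text
15.7 [ 0.5486 -0.1632  0.2644]
```

View pics/s4.png

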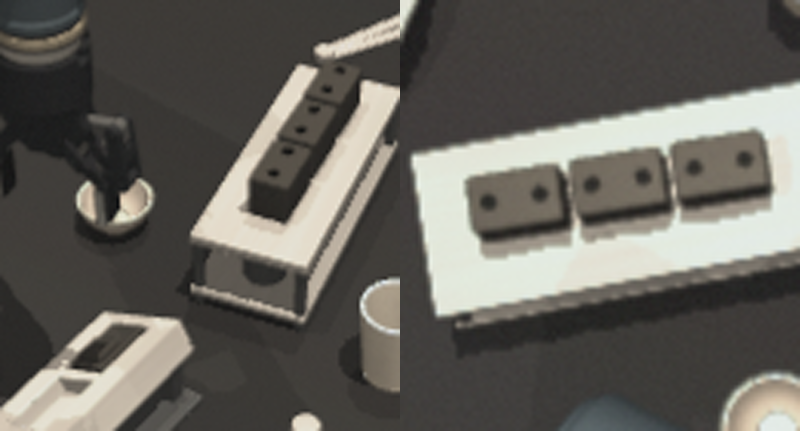

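All three stand in a straight row at top crop x 470 to 770, with narrow gaps. The short piece is still in its cavity. One numeric check before handing in.

Run:
```python
from h import *
from station import sign_off
t=cv2.imread("pics/tf.png");P=np.array([onz("top",dark(t,p),.1385)[:2] for p in((192,215.6),(205,213.6),(218,211.1),(230.7,209.4),(243.7,207),(256.2,204.9))])
c=P.reshape(3,2,2).mean(1);print(c,[np.degrees(np.arctan2(-(P[i]-P[i+1])[0],(P[i]-P[i+1])[1])) for i in(0,2,4)])
g=np.linalg.norm(np.diff(c,axis=0),axis=1)-.066;d=c[0]-c[2];off=np.cross(np.r_[d,0]/np.linalg.norm(d),np.r_[c[1]-c[2],0])[2];print(g,off)
if (g>0).all() and (g<.012).all() and abs(off)<.003: print(sign_off())
```

```text
[[0.5763 0.2492]
 [0.5884 0.1774]
 [0.6003 0.1066]] [np.float64(9.064656603172812), np.float64(8.452294212597794), np.float64(9.517384486766533)]
[0.0068 0.0058] 3.468584638750133e-06
the job is handed in; nothing more can be done
None
```

The job is handed in: both full-height briquettes stand upright on the rack either side of the one already there, in one straight row with measured gaps of about 6 and 7 mm, at about 16 s of the 58 s allowed.

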